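# Slide the strip under the drilling jig's bridge

## Task

Push the long narrow wooden strip flat along the bench, in through the flared mouth of the drilling jig and under its low bridge, until its front end is fully home against the jig's end stop, ready to be drilled; then leave it there. Only push it with the fingers: never lift it or tip it up, and leave the things lying round the jig where they are.

Things in the scene. Friction and masses are not known exactly. Their poses are not given: they have to be found in the camera images.
- strip: The strip: a plain dark brown rectangular wooden bar, by far the longest and narrowest of the loose offcuts, 140 mm long (its y axis) x 32 mm wide (x) x 22 mm high (z), 40 to 80 g, lying loose and flat on the bench before the jig's mouth, its nearer end 6 to 14 cm from it (a similar bar far back by the wall is not meant); both ends are alike. Origin: centre of its underside.
- jig: Drilling jig, fixed to the bench: two plywood fences with a straight channel 36 mm wide between them, open below (the strip slides on the bench), a low bridge across them and an end stop. Origin: on the bench, on the channel's centre line, where the strip's origin lies when it is home. z up; y along the channel from the stop to the mouth: the strip travels along -y.
- bridge (a point): Centre of the bridge's underside, 25.5 mm over the bench, at (0, -0.020, 0.0255) in the jig's frame. The hardwood bridge spans y = -0.045 to +0.005; its top is 39.5 mm high, the steel drill bush on it 43.5 mm. Fences 25.5 mm high, outer sides at x = +-0.036.
- stop (a point): Foot of the end stop's face, on the bench, at (0, -0.070, 0) in the jig's frame; the stop is 36 mm high and 72 mm wide. Beside it two steel feet reach to x = +-0.061, at most 9 mm high.
- mouth (a point): On the bench in the middle of the flared mouth, at (0, 0.050, 0) in the jig's frame. The walls are parallel up to y = +0.020, then flare to about 65 mm apart at y = +0.050; nothing of the jig lies beyond y = +0.053. When home, the strip's tail end is at y = +0.070, about 20 mm outside the mouth.
- block: Bystander: wooden block offcut, 45 x 90 x 32 mm, loose beside the jig. Origin: centre of its underside.
- whetstone: Bystander: flat grey slip stone with rounded edges, 40 x 100 x 11 mm, loose beside the jig. Origin: centre of its underside.
- flat_offcut: Bystander: flat square-ish wooden offcut, 60 x 75 x 18 mm, loose beside the jig. Origin: centre of its underside.
- small_block: Bystander: small wooden block offcut, 40 x 50 x 24 mm, loose beside the jig. Origin: centre of its underside.
- tape_roll: Bystander: roll of masking tape lying flat, 96 mm across, 24 mm high, loose beside the jig. Origin: centre of its underside.
- cork_block: Bystander: brown mottled cork sanding block, 64 x 112 x 33 mm, loose beside the jig. Origin: centre of its underside.
There are look-alikes about, which are no part of the job. Of the things like the jig, leave any that is yellow; of the rest the larger one is meant.

How it is judged:
By the outcome, as a careful person would: the job done as asked, in the order asked, and still so for the second after the job is handed in, with the robot touching nothing.
It also fails if it takes over 61 s, if anything falls off the work surface, if the arm or the gripper's body presses on something with over 40 N, if the wrist force passes 120 N, or if a joint passes its speed limit or range.

## Robot

A 6-joint arm with a two-finger parallel gripper is mounted at the origin on a cart in front of the work surface, level with it; the furniture and walls round the work are solid. World frame = base frame: x ahead of the robot, y to its left, z up, the work surface at z = 0. Lengths are in m, angles in rad, forces in N, time in s.
With the tool pointing down it reaches from about 0.325 to 0.775 m from the base axis. Payload 5.5 kg.
Tool frame: the origin (TCP) lies midway between the tips of the shut fingers; the grasp point (between the pads) lies 19 mm behind it (bot.grip_depth is the distance from the TCP to the grasp point, in m); z points along the fingers, y is the direction in which the jaws open and shut (so a half turn about z gives the same grasp; the last joint's range is limited). The gripper opens to 88 mm and grips with 3 to 60 N. Pads are 20 mm wide; open, the fingers measure 115 mm over their backs; the gripper's body (75 mm by 178 mm) begins 61 mm behind the grasp point.
Start: joints at [-1.234, 0.091, 1.231, -0, 1.82, -0.057], TCP at [0.23, -0.554, 0.223] pointing down, gripper open.
Joint ranges: [-2.87, 2.87], [-0.86, 2.18], [0.17, 2.46], [-1.51, 4.65], [0.06, 2.69], [-2.65, 2.65]. Speed limits (rad/s): [2.57, 2.57, 3.01, 3.14, 3.14, 3.14].

## Interface

Orientations are given as a 3x3 rotation matrix whose columns are the frame's x, y, z axes.
In Python, from station import bot gives the robot as it stands. The module is installed in compiled form; this text tells all that it offers.
- The arm moves only by the shell command python3 -m jog 'ROWS' [FORCE]. ROWS is JSON, a list of rows, each an object with "offset": the shift along the tool's x, y, z in m, a list of three; "spin": the turn about the tool's z in degrees; "hand": the finger opening in m, from 0 to 0.0878. A call has 1 to 8 rows; each row shifts and turns the commanded pose from where the row before left it, along the tool's axes as they then stand; what a row does not reach is not made up. A row lasts 1/8 s, in which the tool goes at most 62.5 mm and 10.7 degrees, less where a joint would pass 70% of its speed; a pose out of reach is approached as far as the arm can. A call with a gripper value outside its range is refused whole. The fingers move at their own pace and stop on an object; FORCE is the grip in N (left out, the last holds). Time passes only in rows, so rows that do not move let the fingers close. It gives the time, the measured TCP pose, the force and the opening at its end, in the units of the state.
- bot.observe(): the state, without advancing time (a new reading comes with each control period).
- bot.snapshot(name): name is "scene" or "top" or "wrist"; returns a dict with "pixels" (480x640x3 uint8, red, green, blue), "range_z" (480x640 float32, m along the optical axis (not along the pixel's ray), 0 where there is no reading), "fx", "fy", "cx", "cy" (pixels), "extrinsics" (4x4, takes a point from world to camera coordinates); the wrist camera has in their place "tool_from_camera" (4x4, takes a point from camera to tool coordinates, whose origin is the TCP and whose axes are the flange's). Camera axes: x right, y down, z forward; pixel columns grow to the right and rows downward; lengths in m; the calibration is good to about 2 mm. A picture is of the moment at which its call begins: read the wrist's pose just before it.
- bot.close_job(): hands the job in, once; it reports no verdict.
The state is a dict: "time": time; "q": joint angles; "qvel": joint speeds; "effort": joint torques, N m; "ee_pos": TCP position; "ee_rot": TCP orientation; "contact_force": force on the tool from outside, world axes, zero at the start; "wrist_torque": the same for the moment, N m; "grip_width": finger opening in m.
Only numpy, scipy, OpenCV 4.12 (cv2) and the standard library are available. Lean on these libraries where they do the work, as an engineer would, in place of code of your own. Each camera call takes 0.05 s, during which the arm holds its last target.

## Working session

There is one attempt and no reset: what is moved stays moved. The work goes in short steps, Python scripts to look and compute and a shell command to move; the robot and the scene stay as the last step left them, time stands still between calls to the robot, and variables do not carry over. Pictures are saved under pics/ and viewed, and the job is handed in when it is done.

```bash
mkdir -p pics; python3 - <<'E'
from station import bot
import cv2,numpy as np,pickle
s=bot.observe();print({k:np.round(v,3) for k,v in s.items()})
for n in("scene","top"):
    d=bot.snapshot(n);pickle.dump(d,open(n+".pkl","wb"));cv2.imwrite(f"pics/{n}0.png",d["pixels"][...,::-1])
    print(n,d["fx"],d["cx"],d["cy"],np.round(d["extrinsics"],3).tolist())
E
```

```text
{'time': np.float64(0.0), 'q': array([-1.234,  0.092,  1.232,  0.   ,  1.82 , -0.057]), 'qvel': array([-0.   , -0.001,  0.001, -0.   ,  0.001,  0.001]), 'effort': array([-0.0000e+00, -4.4645e+01, -4.0645e+01,  7.0000e-02,  2.9000e-02,
       -0.0000e+00]), 'ee_pos': array([ 0.23 , -0.554,  0.222]), 'ee_rot': array([[ 0.923,  0.384, -0.001],
       [ 0.384, -0.923,  0.002],
       [ 0.   , -0.002, -1.   ]]), 'contact_force': array([0.279, 0.463, 0.009]), 'wrist_torque': array([-0.05 , -0.028, -0.016]), 'grip_width': np.float64(0.088)}
scene 485.16851506077415 319.927743767613 240.2502578361658 [[-0.84, -0.542, -0.008, 0.451], [-0.349, 0.552, -0.757, 0.243], [0.415, -0.633, -0.653, 0.676], [0.0, 0.0, 0.0, 1.0]]
top 468.18945190441354 322.08349631483134 236.10039407480193 [[0.016, -1.0, -0.005, -0.028], [-0.975, -0.015, -0.22, 0.577], [0.22, 0.008, -0.975, 0.782], [0.0, 0.0, 0.0, 1.0]]
```

View pics/scene0.png

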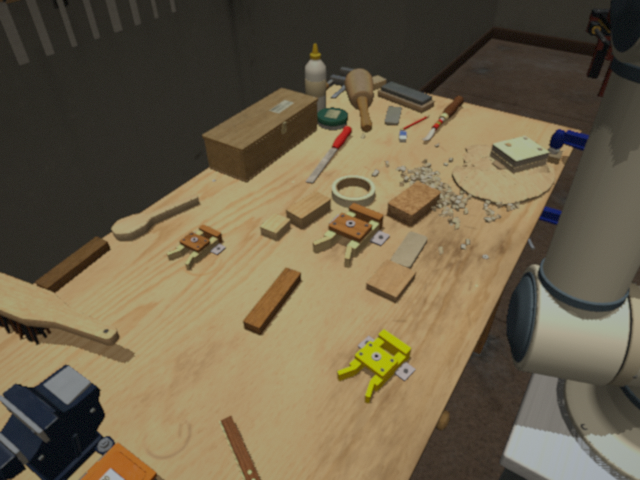

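View pics/top0.png

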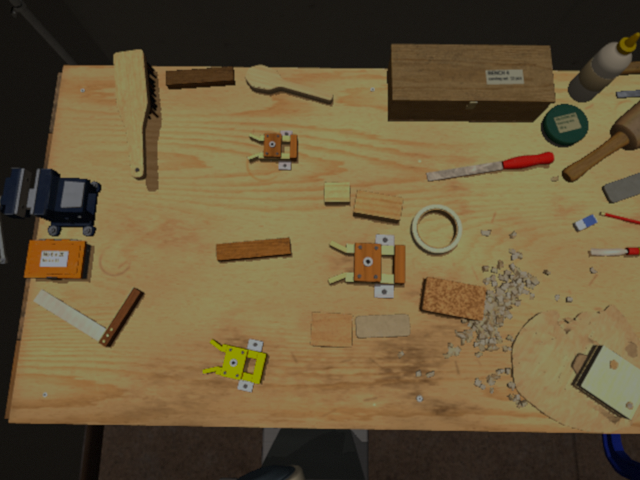

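The top view offers three jig-like things: a large brown one at (373,263), a small brown one at (278,147) and a yellow one at (238,363). There are two bars: one at (254,249) in front of the large jig, and one by the wall at (200,77), plus the square's handle at (122,317). I choose the large brown jig and the bar at (254,249), then check them in a crop and measure.

```bash
cat > h.py <<'E'
import numpy as np,cv2,pickle
def world(d,u,v,z=None):
    E=d["extrinsics"];R=E[:3,:3];t=E[:3,3]
    r=np.array([(u-d["cx"])/d["fx"],(v-d["cy"])/d["fy"],1.])
    c=-R.T@t;w=R.T@r
    if z is None: return c+w*d["range_z"][int(round(v)),int(round(u))]
    return c+w*(z-c[2])/w[2]
def cloud(d):
    v,u=np.mgrid[:480,:640];Z=d["range_z"]
    P=np.stack([(u-d["cx"])/d["fx"]*Z,(v-d["cy"])/d["fy"]*Z,Z],-1)
    E=d["extrinsics"];W=(P-E[:3,3])@E[:3,:3];W[Z==0]=np.nan;return W
E
python3 - <<'E'
from h import *
d=pickle.load(open("top.pkl","rb"));W=cloud(d)
def rect(name,u0,u1,v0,v1,zmin,zmax):
    m=np.zeros((480,640),bool);m[v0:v1,u0:u1]=1
    m&=(W[...,2]>zmin)&(W[...,2]<zmax)
    P=W[m];(c,s,a)=cv2.minAreaRect(P[:,:2].astype(np.float32))
    print(name,m.sum(),np.round(c,4),np.round(s,4),round(a,2),"z",np.round(np.median(P[:,2]),4));return P
print("bench",np.nanmedian(W[200:230,150:200,2]))
P=rect("strip",205,300,230,270,.014,.03)
q=P[:,:2]-P[:,:2].mean(0);print("axis",np.linalg.svd(q,full_matrices=False)[2][0])
rect("bridge+stop",325,412,235,300,.03,.06)
B=rect("bridge",345,388,235,300,.032,.06)
S=rect("stop",392,410,235,300,.028,.06)
F=rect("fences",325,353,235,300,.018,.06)
rect("flat",305,355,305,352,.01,.03);rect("whet",355,415,310,342,.006,.03)
rect("blk",350,408,185,225,.02,.05);rect("sm",320,352,178,207,.014,.04);rect("tape",405,468,200,260,.014,.04);rect("cork",415,492,272,325,.02,.05)
im=d["pixels"][170:360,190:480,::-1];cv2.imwrite("pics/crop0.png",cv2.resize(im,None,fx=2.7,fy=2.7,interpolation=2))
E
```

```text
bench -0.0011778159298604252
strip 1264 [0.5609 0.1112] [0.0329 0.1402] 6.17 z 0.0208
axis [-0.10813903  0.99413578]
bridge+stop 1489 [ 0.5354 -0.1265] [0.0948 0.0726] 88.34 z 0.0376
bridge 1059 [ 0.5359 -0.104 ] [0.0501 0.0728] 89.14 z 0.0384
stop 431 [ 0.5344 -0.164 ] [0.0199 0.0724] 87.74 z 0.0346
fences 336 [ 0.5377 -0.0537] [0.0803 0.0448] 0.3 z 0.0241
flat 1362 [ 0.4136 -0.0392] [0.075 0.06 ] 87.92 z 0.0168
whet 1162 [ 0.4219 -0.1337] [0.04   0.0998] 2.99 z 0.0098
blk 1136 [ 0.6487 -0.1201] [0.1015 0.0466] 80.34 z 0.0307
sm 524 [ 0.6753 -0.0467] [0.0415 0.0492] 3.87 z 0.0226
tape 910 [ 0.6028 -0.2244] [0.0954 0.125 ] 12.05 z 0.0224
cork 2288 [ 0.4679 -0.2699] [0.1278 0.0687] 79.93 z 0.032
```

View pics/crop0.png

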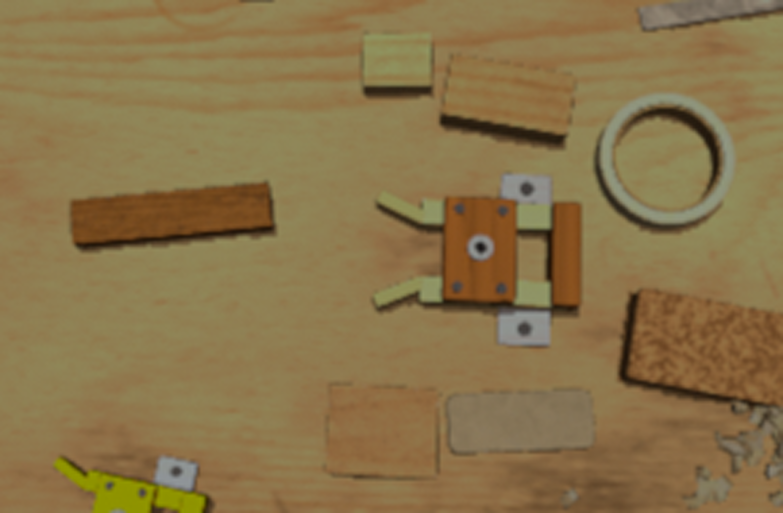

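The crop shows the strip at crop (170,215). The large jig has its bush at (480,247) and its mouth facing left, towards the strip. The sizes check: strip 140x33 mm, bridge 50x73 mm, tops at about 21 and 38.5 mm. The strip is turned about 8° from the channel and its front end sits about 28 mm to the side. I'll straddle it loosely to align it, then push from the tail.

```bash
cat > to.py <<'E'
import sys,numpy as np
from station import bot
def rel(x,y,z,ang):
    s=bot.observe();R=s["ee_rot"];p=s["ee_pos"]
    a=np.degrees(np.arctan2(R[1,0],R[0,0]))
    print("t",round(float(s["time"]),2),"tcp",np.round(p,4),"ang",round(a,2),"w",round(float(s["grip_width"]),4),"F",np.round(s["contact_force"],1))
    print("tool offset",np.round(R.T@(np.array([x,y,z])-p),4),"spin",round(a-ang,2))
if __name__=="__main__": rel(*map(float,sys.argv[1:5]))
E
python3 -m jog '[{"offset":[0,0,0.01],"spin":-9.2,"hand":0.06},{"offset":[0,0,0.01],"spin":-9.2,"hand":0.06},{"offset":[0,0,0.01],"spin":-9.2,"hand":0.06},{"offset":[0,0,0.01],"spin":-9.2,"hand":0.06},{"offset":[0,0,0.01],"spin":-9.2,"hand":0.06},{"offset":[0,0,0.01],"spin":-9.2,"hand":0.06},{"offset":[0,0,0.01],"spin":-9.2,"hand":0.06},{"offset":[0,0,0.01],"spin":-9.2,"hand":0.06}]' 5
python3 to.py 0.5609 0.1112 0.10 96.2
```

```text
time: 1.1
ee_pos: [0.2301, -0.5538, 0.1416]
ee_rot: [[-0.113, 0.994, -0.0], [0.994, 0.113, 0.001], [0.001, -0.0, -1.0]]
contact_force: [-0.1, 0.4, -0.5]
grip_width: 0.0601
t 1.1 tcp [ 0.2301 -0.5538  0.1416] ang 96.47 w 0.0601 F [-0.1  0.4 -0.5]
tool offset [0.6235 0.4036 0.0422] spin 0.27
```

```bash

python3 -m jog '[{"offset":[0.039,0.025,0],"spin":0,"hand":0.06},{"offset":[0.039,0.025,0],"spin":0,"hand":0.06},{"offset":[0.039,0.025,0],"spin":0,"hand":0.06},{"offset":[0.039,0.025,0],"spin":0,"hand":0.06},{"offset":[0.039,0.025,0],"spin":0,"hand":0.06},{"offset":[0.039,0.025,0],"spin":0,"hand":0.06},{"offset":[0.039,0.025,0],"spin":0,"hand":0.06},{"offset":[0.039,0.025,0],"spin":0,"hand":0.06}]'
python3 -m jog '[{"offset":[0.039,0.025,0],"spin":0,"hand":0.06},{"offset":[0.039,0.025,0],"spin":0,"hand":0.06},{"offset":[0.039,0.025,0],"spin":0,"hand":0.06},{"offset":[0.039,0.025,0],"spin":0,"hand":0.06},{"offset":[0.039,0.025,0],"spin":0,"hand":0.06},{"offset":[0.039,0.025,0],"spin":0,"hand":0.06},{"offset":[0.039,0.025,0],"spin":0,"hand":0.06},{"offset":[0,0,0],"spin":0,"hand":0.06}]'
python3 to.py 0.5609 0.1112 0.10 96.2
```

```text
time: 2.1
ee_pos: [0.3958, -0.2209, 0.1423]
ee_rot: [[-0.107, 0.994, -0.0], [0.994, 0.107, 0.0], [0.0, -0.0, -1.0]]
contact_force: [0.6, 0.4, 0.0]
grip_width: 0.0601
time: 3.1
ee_pos: [0.5404, 0.0703, 0.1415]
ee_rot: [[-0.111, 0.994, -0.002], [0.994, 0.111, 0.001], [0.001, -0.002, -1.0]]
contact_force: [-0.1, -1.3, -0.3]
grip_width: 0.0603
t 3.1 tcp [0.5404 0.0703 0.1415] ang 96.38 w 0.0603 F [-0.1 -1.3 -0.3]
tool offset [0.0384 0.025  0.0415] spin 0.18
```

```bash

python3 -m jog '[{"offset":[0.0384,0.025,0],"spin":0,"hand":0.06},{"offset":[0,0,0.02],"spin":0,"hand":0.06},{"offset":[0,0,0.02],"spin":0,"hand":0.06},{"offset":[0,0,0],"spin":0,"hand":0.06}]'
python3 to.py 0.5609 0.1112 0.007 96.2
cat > wr.py <<'E'
import sys,cv2,numpy as np
from station import bot
from h import *
s=bot.observe();d=bot.snapshot("wrist")
T=np.eye(4);T[:3,:3]=s["ee_rot"];T[:3,3]=s["ee_pos"]
d["extrinsics"]=np.linalg.inv(T@d["tool_from_camera"])
pickle.dump(d,open("wrist.pkl","wb"));cv2.imwrite(f"pics/{sys.argv[1]}.png",d["pixels"][...,::-1])
W=cloud(d);Z=W[...,2]
if len(sys.argv)>2:
    x0,x1,y0,y1=map(float,sys.argv[2:6])
    m=(W[...,0]>x0)&(W[...,0]<x1)&(W[...,1]>y0)&(W[...,1]<y1)&(Z>.015)&(Z<.028)
    P=W[m];print(m.sum(),cv2.minAreaRect(P[:,:2].astype(np.float32)),np.median(P[:,2]))
E
python3 wr.py w1 0.5 0.62 0.02 0.22
```

```text
time: 3.6
ee_pos: [0.5591, 0.1072, 0.0994]
ee_rot: [[-0.106, 0.994, -0.005], [0.994, 0.106, -0.001], [-0.001, -0.006, -1.0]]
contact_force: [-0.3, 0.0, -0.4]
grip_width: 0.06
t 3.6 tcp [0.5591 0.1072 0.0994] ang 96.09 w 0.06 F [-0.3  0.  -0.4]
tool offset [0.0038 0.0028 0.0924] spin -0.11
9573 ((0.560827374458313, 0.11292320489883423), (0.03213150054216385, 0.1383466273546219), 6.061639785766602) 0.021372474216543518
```

View pics/w1.png

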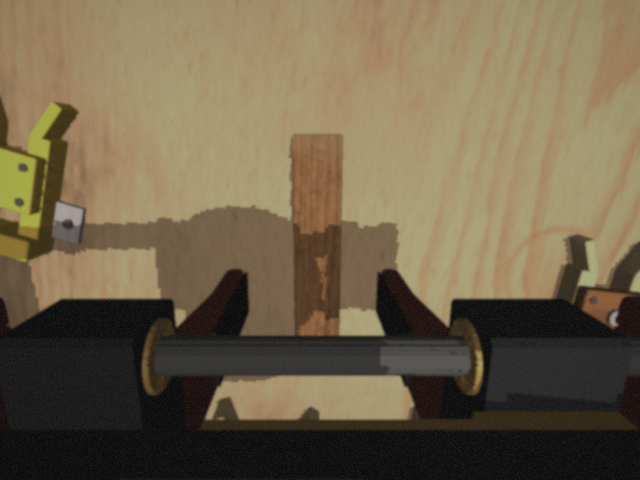

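The wrist view shows the strip between the fingers, with its tail end at about (317,135). Both cameras agree to 2 mm. Next I descend astride it and narrow the fingers to just the strip's width.

```bash

python3 -m jog '[{"offset":[0.0038,0.0025,0.02],"spin":0,"hand":0.06},{"offset":[0,0,0.025],"spin":0,"hand":0.06},{"offset":[0,0,0.025],"spin":0,"hand":0.06},{"offset":[0,0,0.015],"spin":0,"hand":0.06},{"offset":[0,0,0.005],"spin":0,"hand":0.06},{"offset":[0,0,0],"spin":0,"hand":0.06}]'
python3 -m jog '[{"offset":[0,0,0],"spin":0,"hand":0.045},{"offset":[0,0,0],"spin":0,"hand":0.037},{"offset":[0,0,0],"spin":0,"hand":0.034},{"offset":[0,0,0],"spin":0,"hand":0.033},{"offset":[0,0,0],"spin":0,"hand":0.033}]' 3
python3 to.py 0.5419 0.1112 0.007 88.4
```

```text
time: 4.4
ee_pos: [0.5633, 0.1127, 0.0129]
ee_rot: [[-0.107, 0.994, 0.0], [0.994, 0.107, 0.0], [0.0, 0.0, -1.0]]
contact_force: [1.0, 0.1, 0.6]
grip_width: 0.06
time: 5.03
ee_pos: [0.563, 0.1127, 0.0127]
ee_rot: [[-0.107, 0.994, -0.0], [0.994, 0.107, -0.0], [-0.0, -0.0, -1.0]]
contact_force: [0.3, -0.8, 0.2]
grip_width: 0.0332
t 5.03 tcp [0.563  0.1127 0.0127] ang 96.16 w 0.0332 F [ 0.3 -0.8  0.2]
tool offset [ 0.0008 -0.0211  0.0057] spin 7.76
```

```bash

python3 -m jog '[{"offset":[0,0,0.004],"spin":0,"hand":0.033},{"offset":[0,-0.003,0],"spin":1.6,"hand":0.033},{"offset":[0,-0.004,0],"spin":1.6,"hand":0.033},{"offset":[0,-0.004,0],"spin":1.6,"hand":0.033},{"offset":[0,-0.004,0],"spin":1.6,"hand":0.033},{"offset":[0,-0.004,0],"spin":1.4,"hand":0.033},{"offset":[0,-0.002,0],"spin":0,"hand":0.033},{"offset":[0,0,0],"spin":0,"hand":0.033}]' 3
python3 to.py 0.542 0.1112 0.007 88.4
```

```text
time: 6.02
ee_pos: [0.542, 0.1119, 0.0087]
ee_rot: [[0.028, 1.0, 0.0], [1.0, -0.028, 0.0], [0.0, 0.0, -1.0]]
contact_force: [-0.0, 0.6, -0.7]
grip_width: 0.0328
t 6.03 tcp [0.542  0.1119 0.0087] ang 88.37 w 0.0328 F [-0.   0.6 -0.7]
tool offset [-0.0007  0.      0.0017] spin -0.03
```

```bash

python3 -m jog '[{"offset":[0,0,0],"spin":0,"hand":0.05},{"offset":[0,0,0],"spin":0,"hand":0.05},{"offset":[0,0,-0.03],"spin":0,"hand":0.05},{"offset":[0,0,-0.05],"spin":0,"hand":0.05},{"offset":[0.05,0,0],"spin":0,"hand":0.02},{"offset":[0.05,0,0],"spin":0,"hand":0.006},{"offset":[0,0,0],"spin":0,"hand":0.006},{"offset":[0,0,0],"spin":0,"hand":0.006}]' 5
python3 - <<'E'
from h import *
from station import bot
d=bot.snapshot("top");pickle.dump(d,open("top1.pkl","wb"));W=cloud(d)
cv2.imwrite("pics/top1.png",d["pixels"][...,::-1])
m=np.zeros((480,640),bool);m[225:300,200:325]=1
m&=(W[...,2]>.014)&(W[...,2]<.026)
P=W[m];print(m.sum(),cv2.minAreaRect(P[:,:2].astype(np.float32)))
E
python3 to.py 0.545 0.21 0.008 88.4
```

```text
time: 7.02
ee_pos: [0.5449, 0.2114, 0.0883]
ee_rot: [[0.028, 1.0, -0.0], [1.0, -0.028, -0.001], [-0.001, -0.0, -1.0]]
contact_force: [-0.3, -0.7, 0.0]
grip_width: 0.0134
1267 ((0.54106605052948, 0.11039697378873825), (0.03243983909487724, 0.1399894803762436), 0.8957462906837463)
t 7.08 tcp [0.5449 0.2109 0.0884] ang 88.34 w 0.0094 F [0.6 0.  0.1]
tool offset [-0.0009  0.0001  0.0804] spin -0.06
```

View pics/top1.png

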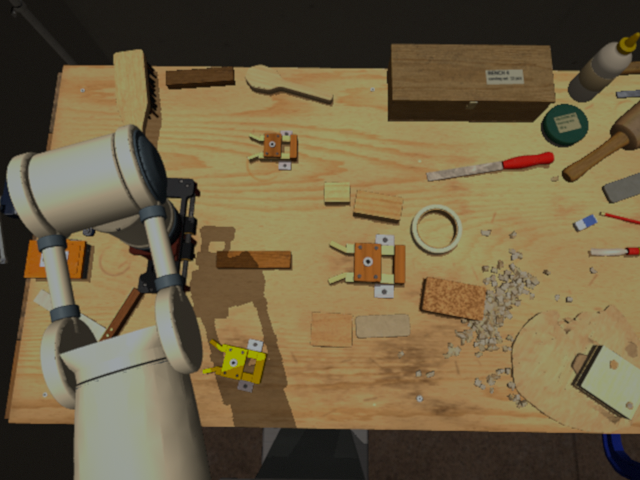

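Strip is now near the channel's line: front end about 2 mm off centre and about 2.5° out, well inside the flare. In the top view it is at (254,260) with the mouth at (335,262). Next I descend behind the tail and push.

```bash

python3 -m jog '[{"offset":[0,0,0.03],"spin":0,"hand":0.006},{"offset":[0,0,0.03],"spin":0,"hand":0.006},{"offset":[0,0,0.015],"spin":0,"hand":0.006},{"offset":[0,0,0.005],"spin":0,"hand":0.006},{"offset":[-0.01,0,0],"spin":0,"hand":0.006},{"offset":[-0.005,0,0],"spin":0,"hand":0.006},{"offset":[-0.005,0,0],"spin":0,"hand":0.006},{"offset":[-0.005,0,0],"spin":0,"hand":0.006}]'
python3 -m jog '[{"offset":[-0.008,0,0],"spin":0,"hand":0.006},{"offset":[-0.01,0,0],"spin":0,"hand":0.006},{"offset":[-0.01,0,0],"spin":0,"hand":0.006},{"offset":[-0.01,0,0],"spin":0,"hand":0.006},{"offset":[-0.01,0,0],"spin":0,"hand":0.006},{"offset":[-0.01,0,0],"spin":0,"hand":0.006},{"offset":[-0.008,0,0],"spin":0,"hand":0.006},{"offset":[0,0,0],"spin":0,"hand":0.006}]'
python3 to.py 0.5387 -0.004 0.008 88.4
python3 - <<'E'
from h import *
from station import bot
d=bot.snapshot("top");W=cloud(d)
cv2.imwrite("pics/top2.png",cv2.resize(d["pixels"][170:360,190:480,::-1],None,fx=2.7,fy=2.7))
m=(W[...,0]>.51)&(W[...,0]<.57)&(W[...,1]>-.02)&(W[...,1]<.115)&(W[...,2]>.014)&(W[...,2]<.026)
P=W[m];print(m.sum(),cv2.minAreaRect(P[:,:2].astype(np.float32)))
E
```

```text
time: 8.07
ee_pos: [0.5446, 0.1866, 0.0093]
ee_rot: [[0.029, 1.0, 0.001], [1.0, -0.029, 0.0], [0.001, 0.001, -1.0]]
contact_force: [0.2, 1.1, 1.5]
grip_width: 0.0058
time: 9.07
ee_pos: [0.5424, 0.1202, 0.0086]
ee_rot: [[0.029, 1.0, -0.0], [1.0, -0.029, -0.0], [-0.0, -0.0, -1.0]]
contact_force: [0.2, -0.0, -0.6]
grip_width: 0.006
t 9.07 tcp [0.5424 0.1202 0.0086] ang 88.32 w 0.006 F [ 0.2 -0.  -0.6]
tool offset [-0.1242 -0.      0.0006] spin -0.08
1088 ((0.5359033346176147, 0.03987301141023636), (0.12060929834842682, 0.032789431512355804), 88.23250579833984)
```

View pics/top2.png

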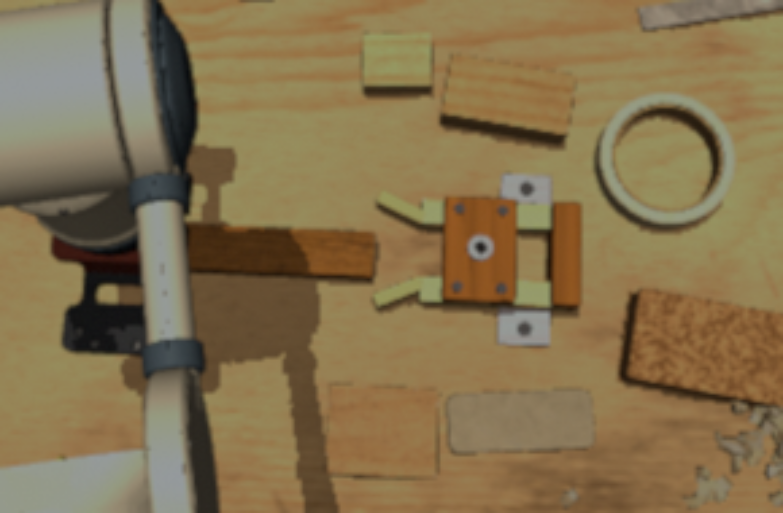

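The strip is now parallel to the channel (1.8° against 1.7°) but about 4 mm to the near side; its front end is at crop (375,255). I'll straddle it once more and shift it 4 mm before it enters.

```bash

python3 -m jog '[{"offset":[0.012,0,0],"spin":0,"hand":0.006},{"offset":[0,0,-0.03],"spin":0,"hand":0.03},{"offset":[0,0,-0.04],"spin":0,"hand":0.06},{"offset":[-0.046,-0.004,0],"spin":0,"hand":0.06},{"offset":[-0.046,0,0],"spin":0,"hand":0.06},{"offset":[0,0,0],"spin":0,"hand":0.06},{"offset":[0,0,0],"spin":0,"hand":0.06},{"offset":[0,0,0],"spin":0,"hand":0.06}]'
python3 wr.py w2 0.5 0.58 -0.02 0.13
python3 to.py 0.536 0.04 0.008 88.4
```

```text
time: 10.12
ee_pos: [0.5361, 0.0423, 0.0785]
ee_rot: [[0.027, 1.0, -0.0], [1.0, -0.027, 0.0], [0.0, -0.0, -1.0]]
contact_force: [0.2, 0.2, 0.3]
grip_width: 0.0601
9753 ((0.5360280871391296, 0.04962910711765289), (0.11911285668611526, 0.03208371624350548), 88.29398345947266) 0.02130616801827476
t 10.18 tcp [0.5361 0.0422 0.0785] ang 88.46 w 0.0601 F [-0.9  0.7  0.4]
tool offset [-0.0023 -0.      0.0705] spin 0.06
```

View pics/w2.png

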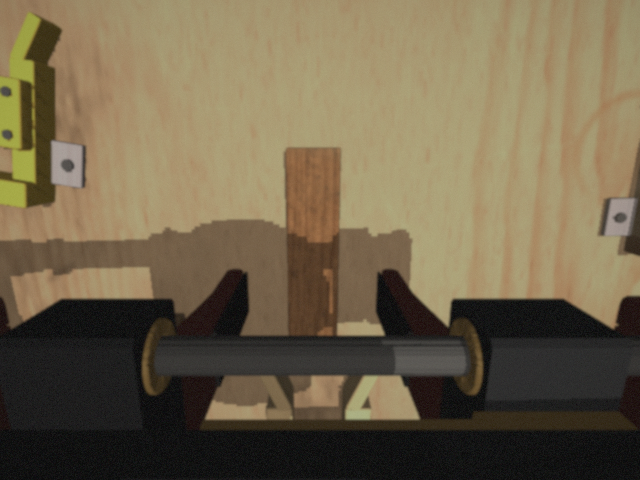

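The wrist view puts the strip's tail at (313,148). It also shows the jig's flare tips at about (272,378) and (370,378), centred a little right of the strip, which agrees with the +4 mm correction.

```bash

python3 -m jog '[{"offset":[0,0,0.03],"spin":0,"hand":0.06},{"offset":[0,0,0.03],"spin":0,"hand":0.06},{"offset":[0,0,0.01],"spin":0,"hand":0.05},{"offset":[0,0,0],"spin":0,"hand":0.04},{"offset":[0,0,0],"spin":0,"hand":0.033},{"offset":[0,0,0],"spin":0,"hand":0.033},{"offset":[0,0.002,0],"spin":0,"hand":0.033},{"offset":[0,0.002,0],"spin":0,"hand":0.033}]' 3
python3 -m jog '[{"offset":[0,0,0],"spin":0,"hand":0.033},{"offset":[0,0,0],"spin":0,"hand":0.05},{"offset":[0,0,0],"spin":0,"hand":0.05},{"offset":[0,0,-0.03],"spin":0,"hand":0.05},{"offset":[0,0,-0.04],"spin":0,"hand":0.03},{"offset":[0.05,0,0],"spin":0,"hand":0.006},{"offset":[0.045,0,0],"spin":0,"hand":0.006},{"offset":[0,0,0],"spin":0,"hand":0.006}]' 5
python3 to.py 0.5427 0.136 0.0085 88.3
python3 - <<'E'
from h import *
from station import bot
d=bot.snapshot("top");W=cloud(d)
m=(W[...,0]>.51)&(W[...,0]<.57)&(W[...,1]>-.028)&(W[...,1]<.12)&(W[...,2]>.014)&(W[...,2]<.026)
P=W[m];print(m.sum(),cv2.minAreaRect(P[:,:2].astype(np.float32)))
cv2.imwrite("pics/top3.png",cv2.resize(d["pixels"][170:360,190:480,::-1],None,fx=2.7,fy=2.7))
E
```

```text
time: 11.18
ee_pos: [0.5404, 0.0408, 0.009]
ee_rot: [[0.029, 1.0, 0.001], [1.0, -0.029, 0.0], [0.0, 0.001, -1.0]]
contact_force: [-0.7, 0.1, 0.5]
grip_width: 0.033
time: 12.18
ee_pos: [0.5425, 0.1384, 0.0786]
ee_rot: [[0.025, 1.0, -0.0], [1.0, -0.025, 0.001], [0.001, -0.0, -1.0]]
contact_force: [0.7, -0.3, 0.7]
grip_width: 0.0134
t 12.18 tcp [0.5425 0.1384 0.0786] ang 88.57 w 0.0134 F [ 0.7 -0.3  0.7]
tool offset [-0.0024  0.0003  0.0701] spin 0.27
1239 ((0.5393792390823364, 0.03993009775876999), (0.1357710063457489, 0.032837510108947754), 88.24030303955078)
```

View pics/top3.png

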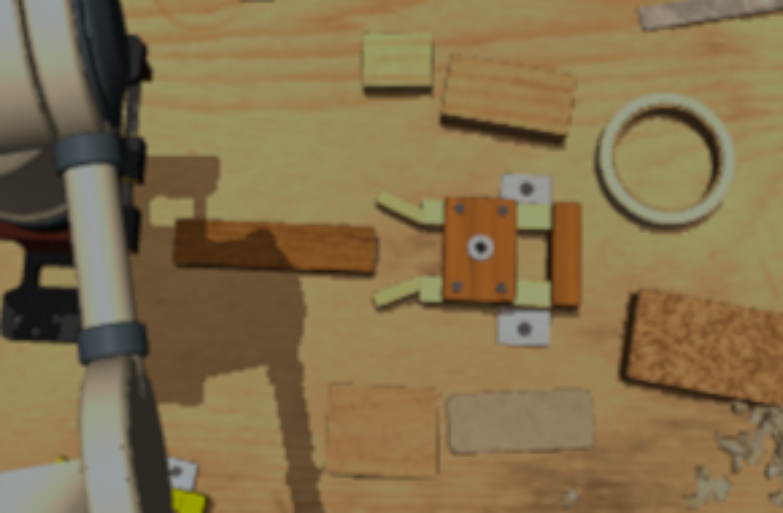

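Strip is now on the channel line (0.5 mm off), lined up before the mouth at crop (375,250). Pushing in.

```bash

python3 -m jog '[{"offset":[0,0,0.03],"spin":0,"hand":0.006},{"offset":[0,0,0.03],"spin":0,"hand":0.006},{"offset":[0,0,0.01],"spin":0.2,"hand":0.006},{"offset":[0,0,0],"spin":0,"hand":0.006},{"offset":[-0.01,0,0],"spin":0,"hand":0.006},{"offset":[-0.005,0,0],"spin":0,"hand":0.006},{"offset":[-0.005,0,0],"spin":0,"hand":0.006},{"offset":[-0.008,0,0],"spin":0,"hand":0.006}]'
python3 -m jog '[{"offset":[-0.008,0,0],"spin":0,"hand":0.006},{"offset":[-0.008,0,0],"spin":0,"hand":0.006},{"offset":[-0.008,0,0],"spin":0,"hand":0.006},{"offset":[-0.008,0,0],"spin":0,"hand":0.006},{"offset":[-0.008,0,0],"spin":0,"hand":0.006},{"offset":[-0.008,0,0],"spin":0,"hand":0.006},{"offset":[0,0,0],"spin":0,"hand":0.006}]'
python3 to.py 0.5387 -0.004 0.008 88.4
python3 - <<'E'
from h import *
from station import bot
d=bot.snapshot("top")
cv2.imwrite("pics/top4.png",cv2.resize(d["pixels"][170:360,190:480,::-1],None,fx=2.7,fy=2.7))
E
```

```text
time: 13.22
ee_pos: [0.5421, 0.1076, 0.0091]
ee_rot: [[0.032, 0.999, 0.001], [0.999, -0.032, 0.0], [0.0, 0.001, -1.0]]
contact_force: [-0.2, 0.3, 1.1]
grip_width: 0.006
time: 14.1
ee_pos: [0.5403, 0.0592, 0.0086]
ee_rot: [[0.033, 0.999, -0.0], [0.999, -0.033, -0.0], [-0.0, -0.0, -1.0]]
contact_force: [-0.1, -1.2, 0.2]
grip_width: 0.0057
t 14.1 tcp [0.5403 0.0592 0.0086] ang 88.11 w 0.0057 F [-0.1 -1.2  0.2]
tool offset [-0.0632  0.0005  0.0006] spin -0.29
```

View pics/top4.png

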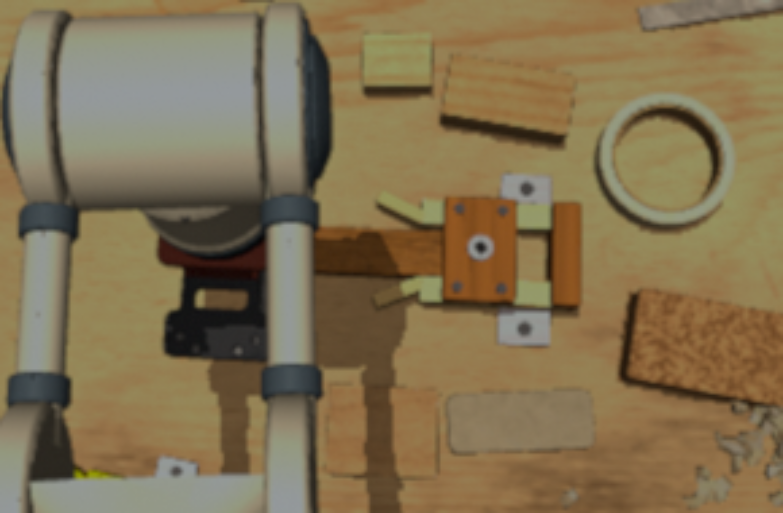

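The strip has entered the channel under the bridge and runs centred between the fences at crop (430,252), with no jam force. I'll carry on, then slow down towards the stop.

```bash

python3 -m jog '[{"offset":[-0.008,0,0],"spin":-0.2,"hand":0.006},{"offset":[-0.008,0,0],"spin":0,"hand":0.006},{"offset":[-0.008,0,0],"spin":0,"hand":0.006},{"offset":[-0.008,0,0],"spin":0,"hand":0.006},{"offset":[-0.008,0,0],"spin":0,"hand":0.006},{"offset":[-0.008,0,0],"spin":0,"hand":0.006},{"offset":[-0.004,0,0],"spin":0,"hand":0.006},{"offset":[0,0,0],"spin":0,"hand":0.006}]'
python3 to.py 0.5387 -0.004 0.008 88.4
python3 -m jog '[{"offset":[-0.002,0,0],"spin":0,"hand":0.006},{"offset":[-0.002,0,0],"spin":0,"hand":0.006},{"offset":[-0.002,0,0],"spin":0,"hand":0.006}]'
```

```text
time: 15.15
ee_pos: [0.5389, 0.0076, 0.0087]
ee_rot: [[0.029, 1.0, 0.0], [1.0, -0.029, -0.0], [-0.0, 0.0, -1.0]]
contact_force: [0.3, 0.0, -0.8]
grip_width: 0.0058
t 15.15 tcp [0.5389 0.0076 0.0087] ang 88.33 w 0.0058 F [ 0.3  0.  -0.8]
tool offset [-0.0116  0.0002  0.0007] spin -0.07
time: 15.52
ee_pos: [0.5387, 0.0019, 0.0086]
ee_rot: [[0.028, 1.0, -0.0], [1.0, -0.028, 0.0], [0.0, -0.0, -1.0]]
contact_force: [0.2, -0.4, 0.2]
grip_width: 0.0061
```

```bash

python3 -m jog '[{"offset":[-0.002,0,0],"spin":0,"hand":0.006},{"offset":[-0.002,0,0],"spin":0,"hand":0.006}]'
python3 -m jog '[{"offset":[-0.001,0,0],"spin":0,"hand":0.006},{"offset":[-0.001,0,0],"spin":0,"hand":0.006}]'
python3 -m jog '[{"offset":[-0.001,0,0],"spin":0,"hand":0.006}]'
```

```text
time: 15.78
ee_pos: [0.5386, -0.0022, 0.0086]
ee_rot: [[0.029, 1.0, 0.0], [1.0, -0.029, 0.0], [0.0, 0.0, -1.0]]
contact_force: [-0.3, 0.9, 0.3]
grip_width: 0.006
time: 16.02
ee_pos: [0.5386, -0.0031, 0.0087]
ee_rot: [[0.028, 1.0, 0.0], [1.0, -0.028, 0.002], [0.002, 0.0, -1.0]]
contact_force: [0.1, 6.7, 0.2]
grip_width: 0.0058
time: 16.15
ee_pos: [0.5386, -0.0031, 0.0087]
ee_rot: [[0.028, 1.0, 0.0], [1.0, -0.028, 0.004], [0.004, 0.0, -1.0]]
contact_force: [0.2, 9.9, 1.3]
grip_width: 0.0064
```

Contact at the stop: the TCP has stalled at y = -0.003 (expected -0.004) with force rising to 10 N. Backing straight off, lifting, and checking.

```bash

python3 -m jog '[{"offset":[0.01,0,0],"spin":0,"hand":0.006},{"offset":[0.02,0,0],"spin":0,"hand":0.006},{"offset":[0,0,-0.04],"spin":0,"hand":0.006},{"offset":[0,0,-0.06],"spin":0,"hand":0.006},{"offset":[0.05,0,-0.03],"spin":0,"hand":0.006},{"offset":[0.06,0,0],"spin":0,"hand":0.006},{"offset":[0.06,0,0],"spin":0,"hand":0.006},{"offset":[0,0,0],"spin":0,"hand":0.006}]'
python3 - <<'E'
from h import *
from station import bot
d=bot.snapshot("top");e=bot.snapshot("scene");W=cloud(d)
m=(W[...,0]>.51)&(W[...,0]<.57)&(W[...,1]>-.077)&(W[...,1]<.05)&(W[...,2]>.014)&(W[...,2]<.03)
m2=m&(W[...,1]>-.03);P=W[m2];print("tail part",m2.sum(),cv2.minAreaRect(P[:,:2].astype(np.float32)),"tail y",np.percentile(P[:,1],99),"z",np.median(P[:,2]))
m3=(abs(W[...,0]-.5345)<.012)&(W[...,1]>-.153)&(W[...,1]<-.132)
print("gap z (behind bridge)",m3.sum(),np.round(np.percentile(W[m3][:,2],[10,50,90]),4))
def rect(n,u0,u1,v0,v1,a,b):
    m=np.zeros((480,640),bool);m[v0:v1,u0:u1]=1;m&=(W[...,2]>a)&(W[...,2]<b);print(n,np.round(cv2.minAreaRect(W[m][:,:2].astype(np.float32))[0],4))
rect("flat",305,355,305,352,.01,.03);rect("whet",355,415,310,342,.006,.03)
rect("blk",350,408,185,225,.02,.05);rect("sm",320,352,178,207,.014,.04);rect("cork",415,492,272,325,.02,.05);rect("tape",405,468,200,260,.014,.04)
a=cv2.resize(d["pixels"][210:320,290:450,::-1],(800,550),interpolation=2);cv2.imwrite("pics/top5.png",a)
cv2.imwrite("pics/scene5.png",cv2.resize(e["pixels"][180:300,270:430,::-1],(800,600),interpolation=2))
E
```

```text
time: 17.15
ee_pos: [0.5432, 0.1994, 0.1382]
ee_rot: [[0.023, 1.0, -0.001], [1.0, -0.023, 0.001], [0.001, -0.001, -1.0]]
contact_force: [-0.2, -0.6, 0.1]
grip_width: 0.0062
tail part 147 ((0.5369213223457336, -0.02161281928420067), (0.03248271346092224, 0.015077183954417706), 0.7959468960762024) tail y -0.014216975058484377 z 0.020775956134085047
gap z (behind bridge) 141 [0.0191 0.021  0.0231]
flat [ 0.4134 -0.0392]
whet [ 0.4219 -0.1338]
blk [ 0.6484 -0.1201]
sm [ 0.6753 -0.0468]
cork [ 0.4679 -0.2703]
tape [ 0.6029 -0.224 ]
```

View pics/top5.png

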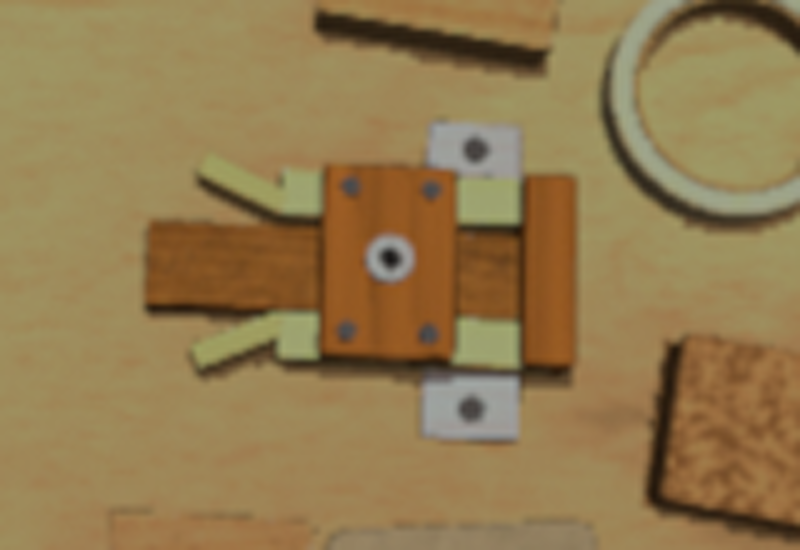

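View pics/scene5.png

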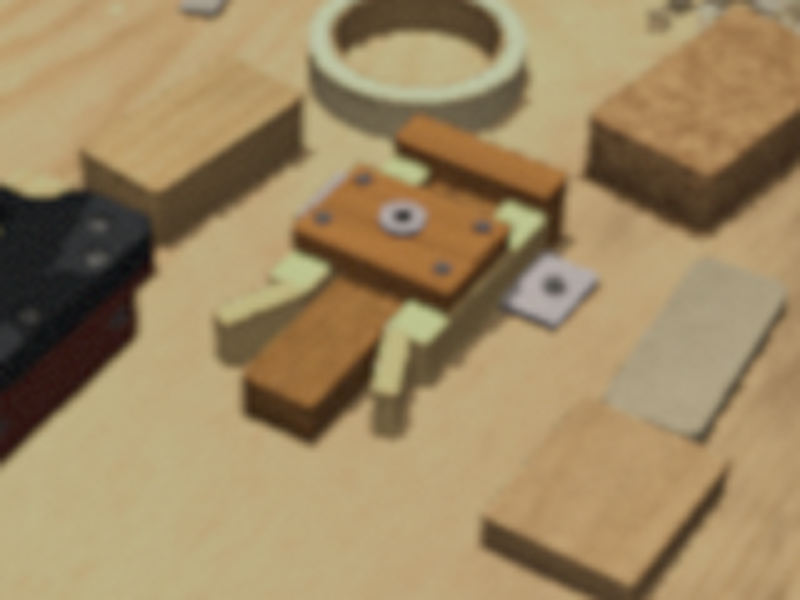

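Top view: strip centred in the channel, its front meeting the stop at crop (520,275), tail at (147,265) outside the mouth. In the scene view it lies flat. The measured tail is at y = -0.0142; fully home predicts -0.014.

```bash
python3 -c "
from station import bot
print(bot.observe()['time']);print(bot.close_job())"
```

```text
17.25
the job is handed in; nothing more can be done
None
```

The strip is home against the end stop of the large brown jig, lying flat under the bridge, and the job is handed in at 17.3 s. I straddled it loosely twice with the fingers to turn and shift it into line, then pushed it in from the tail with nearly shut fingers. It was never lifted.

- **Home position:** the tool stalled at the stop with the force rising to about 10 N. The tail was measured at y = -0.0142 against about -0.014 predicted for fully home. The top of the strip showed at 21 mm high in the gap between the bridge and the stop.
- **Surroundings:** all six bystanders measured within 0.5 mm of where they started, and the gripper was clear of everything.
- **Disagreements:** the tool stalled about 1 mm earlier than computed, within calibration error. After the first push the strip had drifted about 4 mm sideways, which I corrected before it entered the jig.

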